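Hold the sprung profile gauge against a jug on the banding wheel

TASK

Check the outline of the little clay jug: turn it on its banding wheel until its spout faces straight at the fixed pointer, and let go of it. Then take the sprung gauge arm by its upright wooden peg, swing it towards the jug until it is fully against its stop, and hold it there: the program finishes while the robot is still holding the arm at the stop against its spring. Leave the loose pots and tools around where they are.

Things in the scene. Friction and masses are not known exactly. Their poses are not given: they have to be found in the camera images.
- station: Fixed plywood board 260 x 390 x 18 mm with the checking station on it. Origin on the table, 10 mm in -y from the board's centre; x, y along its short and long sides, z up. In this frame, mm: wheel axis (0, -80), pointer tip (0, 0), gauge pivot post (90, 50), 16 thick, top at 123; stop post (55, 33), 12 thick, top at 118.
- wheel (a joint): Turn of the banding wheel (aluminium disc 140 mm across, top 60 mm above the table) with the jug stuck firmly on its centre, rad, counter-clockwise from above; 0 = spout faces the pointer. Slight friction (0.03 N m); stays where it is left; limits at +-6.2 rad. Starts at 0.5 to 2.1.
- jug (a point): Centre of the jug's mouth, on the wheel axis, 140 mm above the table. Fired-clay jug 80 mm tall: upper 38 mm a straight round neck 56 mm across, below it a belly 68 mm across; V spout on one side of the mouth, loop handle (10 mm thick, out to 57 mm from the axis) on the other side. Grip the neck at right angles to the spout-handle line.
- spout (a point): Tip of the jug's spout, 47 mm from the wheel axis, at mouth height. The direction from jug to this point is where the spout faces.
- pointer (a point): Tip of the fixed steel pointer, a dark arrow-shaped blade 20 mm wide and 25 mm long on an upright strip beside the wheel's rim, 60 mm above the table and 80 mm from the wheel axis, aimed at that axis. Its x, y axes are those of the station; the wheel axis lies 80 mm along its -y.
- gauge_arm (a joint): Swing of the gauge arm about its vertical pivot, rad: 0 = at rest away from the jug (where the spring keeps it), 0.95 = fully against the stop, counter-clockwise from above. The torsion spring always pulls it back to 0: 0.4 N m at rest rising to 0.8 N m at the stop, that is 2.5 N rising to 5 N at the peg.
- pivot (a point): Point on the gauge arm's pivot axis, at the arm's mid height 110 mm above the table. The arm is an aluminium bar 18 mm wide, 10 mm thick (105 to 115 mm above the table), 174 mm long; half-way along it, on the jug's side, stands a plywood template plate 5 mm thick that reaches 75 mm sideways from the bar, its top 137 mm above the table.
- peg (a point): Middle of the upright round wooden peg near the arm's free end, 160 mm from the pivot axis. The peg is 14 mm thick and stands 46 mm above the bar (115 to 161 mm above the table); this point is 140 mm above the table. From rest to stop it goes along a 160 mm arc about pivot. With the arm at the stop it is 150 mm from the wheel axis.
- pinch_bowl: Bystander: small clay bowl 76 mm across, 35 mm high, loose on the board beside the wheel. Origin under its centre.
- test_tile: Bystander: white glazed tile 50 x 50 x 8 mm, loose on the board. Origin under its centre.
- plaster_block: Bystander: plaster block 45 x 55 x 30 mm, loose on the board. Origin under its centre.
- glaze_jar: Bystander: closed jar 64 mm across, 85 mm tall, on the table beside the station. Origin under its centre.
- cup: Bystander: clay cup 72 mm across, 80 mm tall, on the table beside the station. Origin under its centre.
- cone_weight: Bystander: plaster cone 60 mm across at the foot, 75 mm tall, on the table beside the station. Origin under its centre.
- trim_brush: Bystander: brush lying on the table beside the station. Origin under its middle.

How it is judged:
By the outcome, as a careful person would: the job done as asked, in the order asked, and still so for the second after the job is handed in, while the arm keeps its last pose, push and grip.
It also fails if it takes over 61 s, if anything falls off the work surface, if the arm or the gripper's body presses on something with over 40 N, if the wrist force passes 120 N, or if a joint passes its speed limit or range.

ROBOT

A 6-joint arm with a two-finger parallel gripper is mounted at the origin on the work surface. World frame = base frame: x ahead of the robot, y to its left, z up, the work surface at z = 0. Lengths are in mm, angles in degrees, forces in N, time in s.
With the tool pointing down it reaches from about 350 to 850 mm from the base axis. Payload 8.1 kg.
Tool frame: the origin (TCP) lies at the very end of the fingers, on their centre line; the grasp point (between the pads) lies r.tcp_to_grasp behind it (r.tcp_to_grasp is the distance from the TCP to the grasp point, in mm); z points along the fingers, y is the line along which they close (so a half turn about z gives the same grasp; the last joint's range is limited). The gripper opens to 85 mm and grips with 20 to 120 N. Pads are 22 mm wide; open, the fingers measure 114 mm over their backs; the gripper's body (76 mm by 85 mm) begins 54 mm behind the grasp point. The pads swing forward as they close: fully open they stand 13 mm farther back than shut.
Start: joints at [-68.892, 7.471, 85.268, -0, 87.261, -4.893], TCP at [263.05, -539.268, 231.292] pointing down, gripper open.
Joint ranges: [-169.43, 169.43], [-51.17, 129.36], [1.28, 143.12], [-76.62, 256.62], [0, 156.53], [-152.29, 152.29]. Speed limits (degrees/s): [136.94, 136.94, 159.86, 180, 180, 180].

INTERFACE

Orientations are given as [roll, pitch, yaw] about the fixed x, y, z axes, in that order (R = Rz(yaw) Ry(pitch) Rx(roll)).
In Python, from bench import sense, viewer, order, r gives the robot as it stands.
- The arm moves only by the tool carry_out, never from a script. Its argument "increments" is one flat list of numbers, 7 for each row, row after row: the shift along the tool's x, y, z as a fraction of full scale, then the turn, a rotation vector about the tool's x, y, z as a fraction of full scale, then the opening, from -1 (shut) to 1 (fully open). A call has exactly 10 rows; each row is the pose to reach, as a shift and turn from the pose commanded when the call began, along the tool's axes at that moment, turning the shorter way round; what a row does not reach only later rows make up. Full scale, the value 1, is 400 mm for a shift and 2 pi rad for a turn. A row lasts 1/8 s, in which the tool goes at most 62.5 mm and 10.7 degrees, less where a joint would pass 70% of its speed; a pose out of reach is approached as far as the arm can. A call with a number of a shift or a turn outside -1 to 1 is refused whole. A call with a gripper value outside its range is refused whole. The fingers move at their own pace and stop on an object; "force" is the grip in N (left out, the last holds). Time passes only in rows, so rows that repeat a pose let the fingers close, or fill a call up. It gives the time, the measured TCP pose, the force, the opening and the grip force at its end, in the units of the state.
- sense(): the state, without advancing time (a new reading comes with each control period).
- viewer.snapshot(name): name is "scene" or "top"; returns the picture (480x640x3 uint8, red, green, blue); there is no depth.
- viewer.get_calibration(name): a dict with "fx", "fy", "cx", "cy" (pixels), "k1" (the pictures are not rectified: a ray, as slopes to the right and down, at radius r is drawn at 1 + k1 r^2 times it, then the intrinsics apply), "R" (3x3) and "t" (3): a world point X has camera coordinates R X + t. Camera axes: x right, y down, z forward; pixel columns grow to the right and rows downward; lengths in mm; the calibration is good to about 2 mm. A picture is of the moment at which its call begins. get_calibration takes no time and is no camera call.
- order.hand_in(): hands the job in; it is judged then, once.
The state is a dict: "time": time; "joint_pos": joint angles; "qd": joint speeds; "joint_efforts": joint torques, N m; "tool_pos": TCP position; "tcp_rot": TCP orientation; "ft_force": force on the tool from outside, world axes, zero at the start; "wrist_torque": the same for the moment, N m; "finger_gap": finger opening in mm; "grip_force": force on a finger pad.
Only numpy, scipy, OpenCV 4.12 (cv2) and the standard library are available. Lean on these libraries where they do the work, as an engineer would, in place of code of your own. Each camera call takes 0.05 s, during which the arm holds its last target. There are 200 camera calls.

## Working session

There is one attempt and no reset: what is moved stays moved. The work goes in short steps, Python scripts to look and compute and a tool call to move; the robot and the scene stay as the last step left them, time stands still between calls to the robot, and variables do not carry over. Pictures are saved under pics/ and viewed, at most 10 in all, crops included, and the job is handed in when it is done.

Besides the shell and the picture viewer there is one more tool, called after ">>>" as name(argument=value, ...) on one line, values as JSON. carry_out: Moves the arm, as the interface text tells. Its arguments: {"type":"object","properties":{"increments":{"type":"array"},"force":{"type":"number"}},"required":["increments"]}

```bash
mkdir -p pics; python3 - <<'E'
from bench import sense, viewer, r
import cv2
for n in("scene","top"):
    cv2.imwrite(f"pics/{n}0.png",viewer.snapshot(n)[:,:,::-1]); print(n,viewer.get_calibration(n))
s=sense();print(s, r.tcp_to_grasp)
E
```

```text
scene {'fx': 547.1016423572768, 'fy': 547.1016423572768, 'cx': 323.32778695907103, 'cy': 240.45197168920163, 'k1': -0.10108253442975096, 'R': array([[-0.8356772 ,  0.54875933,  0.02251243],
       [ 0.26191333,  0.4342128 , -0.86189364],
       [-0.48274736, -0.71436856, -0.50658912]]), 't': array([ 454.0069813 ,   -7.64963544, 1721.47997987])}
top {'fx': 499.9731923197651, 'fy': 499.9731923197651, 'cx': 321.1893756463472, 'cy': 242.72847182837538, 'k1': -0.04631226793143978, 'R': array([[-8.51302726e-04, -9.99996109e-01,  2.65636696e-03],
       [-9.87004011e-01,  4.13375684e-04, -1.60695091e-01],
       [ 1.60693367e-01, -2.75864501e-03, -9.87000523e-01]]), 't': array([ -35.19722619,  561.12352979, 1184.40102683])}
{'time': 0.1, 'joint_pos': array([-6.88926338e+01,  7.51336446e+00,  8.53241551e+01,  1.10593176e-03,
        8.72625166e+01, -4.89204195e+00]), 'qd': array([-0.02276746, -0.09581704, -0.07828424, -0.02352067, -0.03635784,
        0.02557428]), 'joint_efforts': array([ 1.72286265e-03, -5.70949459e+01, -5.01942766e+01, -1.09102605e-04,
        8.02908442e-03, -6.28535918e-05]), 'tool_pos': array([ 262.86832217, -538.78284827,  230.31172016]), 'tcp_rot': array([-1.79900422e+02, -9.63148104e-03,  2.59993460e+01]), 'ft_force': array([-0.56768923,  0.85145418,  0.54041708]), 'wrist_torque': array([ 0.01944753, -0.00492509, -0.0195582 ]), 'grip_force': 0.0, 'finger_gap': 85.42520594759738} 18.700000000000003
```

View pics/scene0.png

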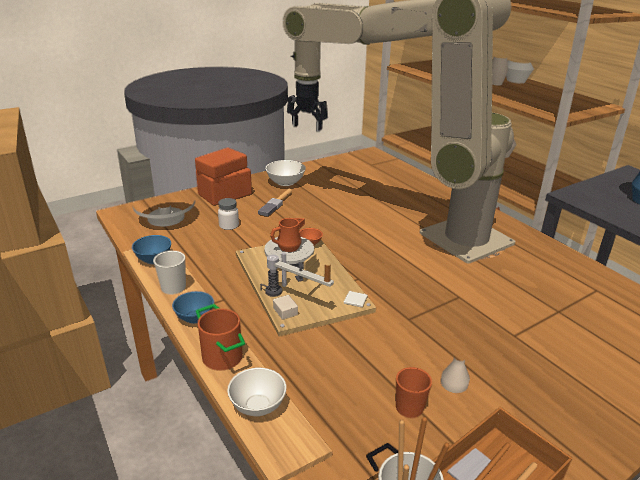

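View pics/top0.png

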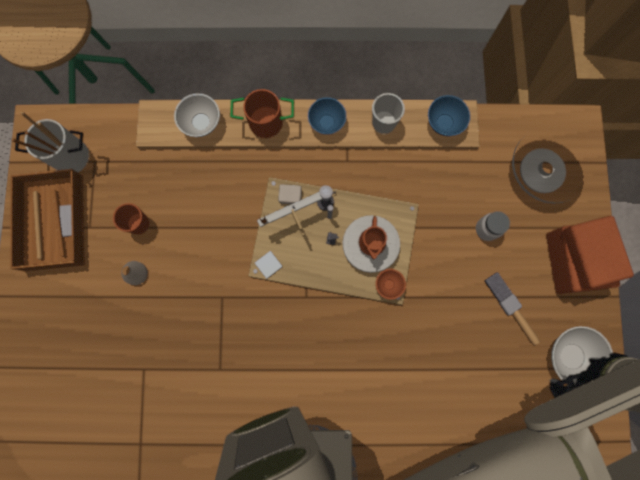

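The views show the board at top-view (250–417, 180–302), the wheel at about (372,243), and the gauge arm running from the pivot at (326,193) to the peg at (263,221). I'll enlarge both views to get exact pixels.

```bash
python3 - <<'E'
import cv2
a=cv2.imread("pics/top0.png")[170:310,240:430]; cv2.imwrite("pics/top0c.png",cv2.resize(a,None,fx=4,fy=4,interpolation=cv2.INTER_CUBIC))
a=cv2.imread("pics/scene0.png")[205:335,230:380]; cv2.imwrite("pics/scene0c.png",cv2.resize(a,None,fx=4,fy=4,interpolation=cv2.INTER_CUBIC))
E
```

```text
(no output)
```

View pics/top0c.png

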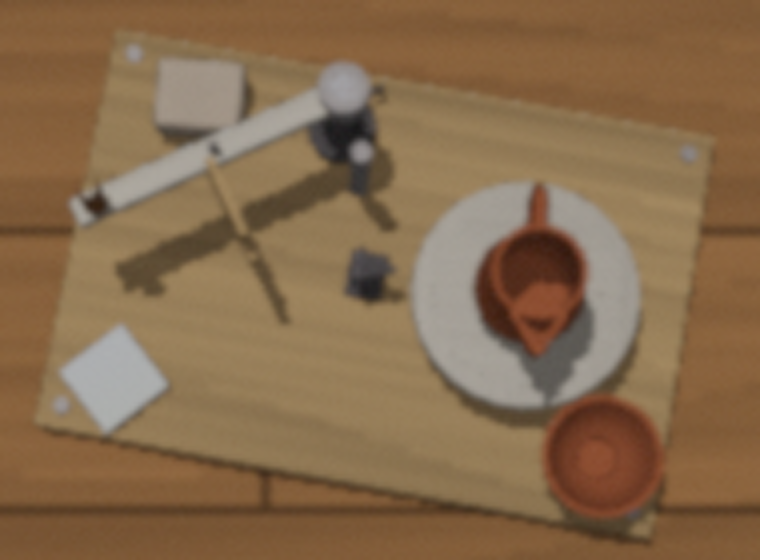

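View pics/scene0c.png

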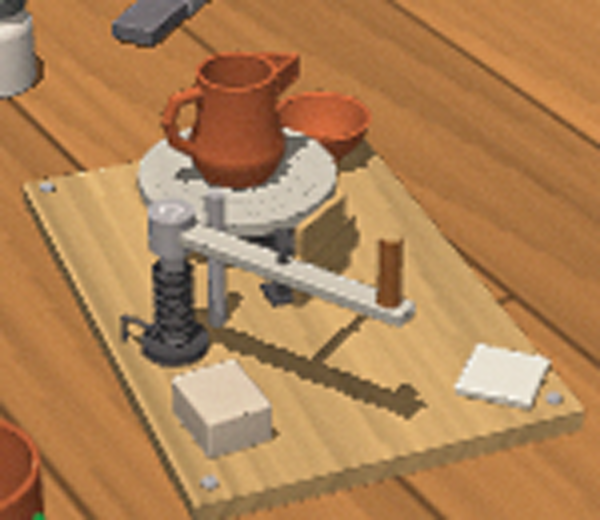

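Top crop: board corners at (117,33), (714,137), (652,541), (37,428). The spout tip is at (537,355) with the mouth around (541,268) and the handle at (540,187). The pivot cap is at (343,88), the peg at (95,203) and the pointer at (368,275). Scene crop: peg top at (391,241), peg foot at (388,302), spout tip at (297,58).

```bash
cat > h.py <<'E'
import numpy as np, cv2
from bench import viewer
C={n:viewer.get_calibration(n) for n in("scene","top")}
def ray(n,u,v):
    c=C[n]; K=np.array([[c['fx'],0,c['cx']],[0,c['fy'],c['cy']],[0,0,1.]])
    p=cv2.undistortPoints(np.array([[[u,v]]],float),K,np.array([c['k1'],0,0,0,0]))[0,0]
    R=np.array(c['R']); return -R.T@c['t'], R.T@np.array([p[0],p[1],1])
def plane(n,uv,z):
    o,d=ray(n,*uv); return o+d*(z-o[2])/d[2]
def tri(a,b):
    (o,d),(p,e)=ray("top",*a),ray("scene",*b)
    s=np.linalg.lstsq(np.c_[d,-e],p-o,rcond=None)[0]; A,B=o+d*s[0],p+e*s[1]
    return (A+B)/2,np.linalg.norm(A-B)
T=lambda x,y:((x+.5)/4-.5+240,(y+.5)/4-.5+170)
S=lambda x,y:((x+.5)/4-.5+230,(y+.5)/4-.5+205)
E
python3 - <<'E'
from h import *
np.set_printoptions(precision=1,suppress=True)
c=[plane("top",T(*p),18) for p in[(117,33),(714,137),(652,541),(37,428)]]
print("corners",c,[np.linalg.norm(c[i]-c[i-1]) for i in range(4)])
yv=(c[0]+c[3]-c[1]-c[2])/2; print("yaw from y,x", np.degrees(np.arctan2(-yv[0],yv[1])),np.degrees(np.arctan2(*(c[0]+c[1]-c[2]-c[3])[[1,0]])))
img=cv2.imread("pics/top0.png"); hsv=cv2.cvtColor(img,cv2.COLOR_BGR2HSV)
yaw=np.arctan2(-yv[0],yv[1]); ey=np.array([-np.sin(yaw),np.cos(yaw),0]); ex=np.array([ey[1],-ey[0],0])
o=sum(c)/4-10*ey; st=lambda x,y,z:np.r_[(o+x*ex+y*ey)[:2],z]
print("origin",o,"axis",st(0,-80,60),"pivot",st(90,50,110))
# wheel rim extents at z=60
w=[plane("top",T(*p),60) for p in[(413,294),(641,294),(527,182),(527,408)]]
print("wheel",(w[0]+w[1])/2,(w[2]+w[3])/2,np.linalg.norm(w[0]-w[1]),np.linalg.norm(w[2]-w[3]))
sp=plane("top",T(537,355),140); print("spout",sp,"tri",tri(T(537,355),S(297,58)))
ha=plane("top",T(540,187),125);print("handle",ha)
print("pointer",plane("top",T(392,268),60),"cap123",plane("top",T(343,88),123))
print("peg top",plane("top",T(95,205),161),plane("scene",S(391,241),161),"tri",tri(T(93,198),S(391,241)),"foot",plane("scene",S(390,302),115))
for A in [st(0,-80,140)]:
    d=sp-A; print("spout dir",np.degrees(np.arctan2(d[1],d[0])),np.linalg.norm(d)); d=A-ha; print(np.degrees(np.arctan2(d[1],d[0])))
print("pointer dir",np.degrees(yaw)+90)
E
```

```text
corners [array([734.6,  98.8,  18. ]), array([ 666. , -283.3,   18. ]), array([ 409.9, -236.7,   18. ]), array([480.1, 144.5,  18. ])] [np.float64(258.5788205919111), np.float64(388.2180474578462), np.float64(260.32713500325815), np.float64(387.66224668128234)]
yaw from y,x -10.311739379633625 -10.242002142875807
origin [570.9 -79.   18. ] axis [ 556.6 -157.7   60. ] pivot [668.4 -45.9 110. ]
wheel [ 557.7 -157.6   60. ] [ 557.7 -157.6   60. ] 138.79772577629598 139.2129510446999
spout [ 509.9 -154.3  140. ] tri (array([ 510.2, -154.5,  136.9]), np.float64(0.22246610144290738))
handle [ 610.1 -159.4  125. ]
pointer [573.8 -75.6  60. ] cap123 [669.8 -45.2 123. ]
peg top [592.   94.4 161. ] [604.4 103.6 161. ] tri (array([598. ,  95.9, 154.4]), np.float64(1.6073384937953115)) foot [601.5 100.5 115. ]
spout dir 175.73098830046033 46.83492404115369
178.23184734595404
pointer dir 79.68826062036638
```

The measurements agree: board 259 x 388 mm, wheel 139 mm, spout at 47 mm radius. That gives the axis at (557,-157.7), spout at 176.5° and pointer at 79.7°, so the jug turns by about -97°. The peg is near (603,100). I'll approach with yaw 176.5.

>>> carry_out(increments=[0.05,-0.025,0,0,0,-0.015,1,0.14,-0.07,0,0,0,-0.04,1,0.25,-0.125,0,0,0,-0.065,1,0.36,-0.18,0,0,0,-0.095,1,0.48,-0.24,0,0,0,-0.125,1,0.6,-0.3,0,0,0,-0.155,1,0.71,-0.36,0,0,0,-0.185,1,0.82,-0.42,0,0,0,-0.215,1,0.9,-0.46,0,0,0,-0.24,1,0.95,-0.48,0,0,0,-0.25,1], force=40)

```text
time: 1.35
tool_pos: [521.1, -198.2, 230.8]
tcp_rot: [-180.0, -0.0, 116.3]
ft_force: [-0.2, -0.9, 0.2]
finger_gap: 85.4
grip_force: 0.0
```

>>> carry_out(increments=[0.01,0.02,0,0,0,-0.02,1,0.02,0.045,0,0,0,-0.045,1,0.035,0.08,0,0,0,-0.07,1,0.045,0.11,0,0,0,-0.095,1,0.055,0.129,0,0,0,-0.12,1,0.055,0.129,0,0,0,-0.145,1,0.055,0.129,0.02,0,0,-0.168,1,0.055,0.129,0.05,0,0,-0.168,1,0.055,0.129,0.08,0,0,-0.168,1,0.055,0.129,0.08,0,0,-0.168,1])

```text
time: 2.6
tool_pos: [556.1, -157.4, 197.2]
tcp_rot: [179.9, -0.2, 176.4]
ft_force: [0.8, 0.1, -0.8]
finger_gap: 85.2
grip_force: 0.0
```

```bash
python3 - <<'E'
from bench import sense, viewer
import cv2
s=sense();print(s['tool_pos'],s['tcp_rot'],s['joint_pos'])
a=viewer.snapshot("top")[170:310,240:430,::-1];b=viewer.snapshot("scene")[165:305,210:400,::-1]
cv2.imwrite("pics/a1.png",cv2.hconcat([cv2.resize(a,None,fx=2.1,fy=4),cv2.resize(b,None,fx=2.1,fy=4)]) if 0 else cv2.resize(cv2.vconcat([a,b]),None,fx=2.1,fy=2.1,interpolation=cv2.INTER_CUBIC))
E
```

```text
[ 556.06110423 -157.37902492  197.22861106] [179.9433069   -0.1827689  176.36837737] [-2.08856294e+01  5.27367550e+00  9.12010326e+01 -6.92203502e-05
  8.37166517e+01 -1.07253909e+02]
```

View pics/a1.png

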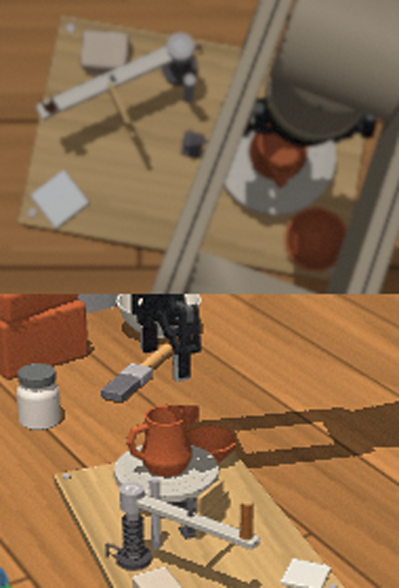

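Fingers stand over the neck on the two sides clear of the handle and spout. Lowering and gripping.

>>> carry_out(increments=[0,0,0.03,0,0,0,1,0,0,0.08,0,0,0,1,0,0,0.13,0,0,0,1,0,0,0.17,0,0,0,1,0,0,0.2,0,0,0,1,0,0,0.22,0,0,0,1,0,0,0.23,0,0,0,1,0,0,0.235,0,0,0,1,0,0,0.235,0,0,0,1,0,0,0.235,0,0,0,1])

```text
time: 3.95
tool_pos: [557.5, -157.8, 105.8]
tcp_rot: [-180.0, 0.0, 176.5]
ft_force: [0.3, 0.3, 0.2]
finger_gap: 85.5
grip_force: 0.0
```

>>> carry_out(increments=[0,0,0,0,0,0,0.6,0,0,0,0,0,0,0.4,0,0,0,0,0,0,0.2,0,0,0,0,0,0,0,0,0,0,0,0,0,0,0,0,0,0,0,0,0,0,0,0,0,0,0,0,0,0,0,0,0,0,0,0,0,0,0,0,0,0,0,0,0,0,0,0,0], force=40)

```text
time: 5.2
tool_pos: [557.4, -157.7, 106.2]
tcp_rot: [180.0, 0.0, 176.5]
ft_force: [-2.2, 1.0, 5.5]
finger_gap: 58.7
grip_force: 42.2
```

>>> carry_out(increments=[0,0,0,0,0,0.008,0,0,0,0,0,0,0.022,0,0,0,0,0,0,0.04,0,0,0,0,0,0,0.06,0,0,0,0,0,0,0.08,0,0,0,0,0,0,0.1,0,0,0,0,0,0,0.12,0,0,0,0,0,0,0.138,0,0,0,0,0,0,0.152,0,0,0,0,0,0,0.16,0])

```text
time: 6.45
tool_pos: [557.0, -158.2, 106.1]
tcp_rot: [-180.0, 0.0, 118.7]
ft_force: [-5.8, -1.1, 6.8]
finger_gap: 58.5
grip_force: 42.4
```

>>> carry_out(increments=[0,0,0,0,0,0.008,0,0,0,0,0,0,0.022,0,0,0,0,0,0,0.04,0,0,0,0,0,0,0.06,0,0,0,0,0,0,0.08,0,0,0,0,0,0,0.095,0,0,0,0,0,0,0.105,0,0,0,0,0,0,0.109,0,0,0,0,0,0,0.109,0,0,0,0,0,0,0.109,0])

```text
time: 7.7
tool_pos: [556.6, -158.3, 106.1]
tcp_rot: [-179.9, 0.1, 79.6]
ft_force: [-7.0, -1.1, 9.3]
finger_gap: 58.7
grip_force: 42.6
```

```bash
python3 - <<'E'
from bench import sense, viewer
import cv2
s=sense();print(s['tool_pos'],s['tcp_rot'],s['joint_pos'],s['ft_force'],s['wrist_torque'])
a=viewer.snapshot("top")[170:310,240:430,::-1];b=viewer.snapshot("scene")[165:305,210:400,::-1]
cv2.imwrite("pics/a2.png",cv2.resize(cv2.vconcat([a,b]),None,fx=2.1,fy=2.1,interpolation=cv2.INTER_CUBIC))
E
```

```text
[ 556.60013432 -158.27902622  106.09876542] [-1.79949408e+02  5.75508519e-02  7.96268767e+01] [-2.09084897e+01  9.58429953e+00  9.63487527e+01 -6.84476736e-02
  7.41061748e+01 -1.05165737e+01] [-7.0160502  -1.10984248  9.34921621] [-0.23695978  0.9669701  -0.04169705]
```

View pics/a2.png

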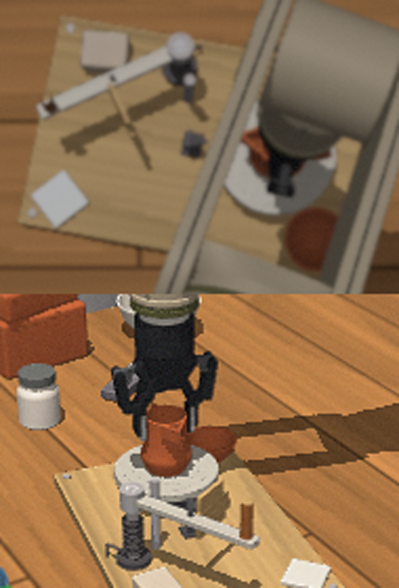

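The jug turned with the gripper and its spout now faces the scene camera and the pointer. Releasing and rising.

>>> carry_out(increments=[0,0,0,0,0,0,0.3,0,0,0,0,0,0,0.6,0,0,0,0,0,0,1,0,0,0,0,0,0,1,0,0,0,0,0,0,1,0,0,0,0,0,0,1,0,0,0,0,0,0,1,0,0,0,0,0,0,1,0,0,0,0,0,0,1,0,0,-0.03,0,0,0,1])

```text
time: 9.05
tool_pos: [556.2, -157.4, 116.5]
tcp_rot: [-179.9, -0.0, 79.6]
ft_force: [-0.7, -0.6, -0.2]
finger_gap: 85.4
grip_force: 0.0
```

>>> carry_out(increments=[0,0,-0.03,0,0,0,1,0,0,-0.08,0,0,0,1,0,0,-0.13,0,0,0,1,0,0,-0.18,0,0,0,1,0,0,-0.22,0,0,0,1,0,0,-0.24,0,0,0,1,0,0,-0.25,0,0,0,1,0,0,-0.25,0,0,0,1,0,0,-0.25,0,0,0,1,0,0,-0.25,0,0,0,1])

```text
time: 10.3
tool_pos: [556.8, -157.6, 216.6]
tcp_rot: [-179.9, -0.0, 79.6]
ft_force: [0.7, 0.3, -0.8]
finger_gap: 85.7
grip_force: 0.0
```

>>> carry_out(increments=[0.04,0,0,0,0,-0.005,1,0.12,0,0,0,0,-0.015,1,0.21,0,0,0,0,-0.03,1,0.31,0,0,0,0,-0.045,1,0.41,0,0,0,0,-0.06,1,0.5,0,0,0,0,-0.075,1,0.58,0,0,0,0,-0.085,1,0.63,0,0,0,0,-0.093,1,0.655,-0.003,0,0,0,-0.096,1,0.655,-0.003,0,0,0,-0.096,1])

```text
time: 11.55
tool_pos: [603.0, 100.4, 217.2]
tcp_rot: [-180.0, 0.0, 114.2]
ft_force: [0.2, 0.1, 0.2]
finger_gap: 85.8
grip_force: 0.0
```

```bash
python3 - <<'E'
from bench import sense, viewer
import cv2
a=viewer.snapshot("top")[170:310,240:430,::-1];b=viewer.snapshot("scene")[205:345,200:390,::-1]
cv2.imwrite("pics/top3.png",a);cv2.imwrite("pics/scene3.png",b)
cv2.imwrite("pics/a3.png",cv2.resize(cv2.hconcat([a,b]),None,fx=2.1,fy=2.1,interpolation=cv2.INTER_CUBIC))
s=sense();print(s['tool_pos'],s['tcp_rot'])
E
```

```text
[603.04324807  99.40390155 217.26104222] [-1.79984110e+02  1.92255475e-02  1.14131499e+02]
```

View pics/a3.png

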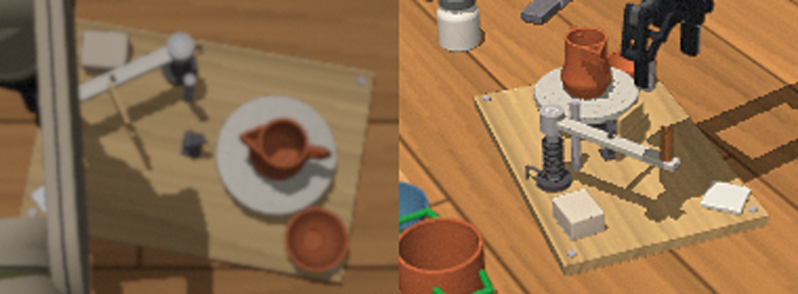

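Jug is free. In the top half, the spout tip is at about (240,136), pointing at the pointer at (193,145). I'll measure the spout and handle directions.

```bash
python3 - <<'E'
from h import *
for f in("pics/top0.png","pics/top3.png"):
    a=cv2.imread(f)
    if a.shape[0]>200: a=a[170:310,240:430]
    a=cv2.resize(a,None,fx=4,fy=4,interpolation=cv2.INTER_CUBIC)
    h=cv2.cvtColor(a,cv2.COLOR_BGR2HSV); m=cv2.inRange(h,(0,140,50),(11,255,255)); m[:,:400]=0; m[:160]=0; m[392:]=0
    n,l,s,c=cv2.connectedComponentsWithStats(m); i=1+np.argmax(s[1:,4]); y,x=np.where(l==i); print(s[i])
    ax=np.array([557.2,-157.7])
    P=np.array([plane("top",T(u,v),140)[:2] for u,v in zip(x[::3],y[::3])])-ax
    H=np.array([plane("top",T(u,v),125)[:2] for u,v in zip(x[::3],y[::3])])-ax
    ang=lambda v:np.degrees(np.arctan2(v[1],v[0]))
    for Q,side in((P,1),(H,-1)):
        d=(np.array([-1,0]) if f.endswith("0.png") else np.array([.179,.984]))*side
        k=Q@d; w=Q[k>k.max()-4]; print(ang(w.mean(0)),k.max())
E
```

```text
[ 479  189  104  165 9830]
173.99488936493896 46.21031339226295
-1.295962483253524 51.670001566191104
[  461   230   164   110 10374]
81.53825324399442 46.30466595166408
-100.77702553053071 49.21550741131725
```

Spout is at about 80.3° against the 79.7° needed, less than 1° off. Now lowering over the peg and gripping it.

>>> carry_out(increments=[0,0,0.03,0,0,0,1,0,0,0.08,0,0,0,1,0,0,0.13,0,0,0,1,0,0,0.17,0,0,0,1,0,0,0.2,0,0,0,1,0,0,0.22,0,0,0,1,0,0,0.235,0,0,0,1,0,0,0.235,0,0,0,1,0,0,0.235,0,0,0,1,0,0,0.235,0,0,0,1])

```text
time: 12.9
tool_pos: [603.5, 100.3, 123.9]
tcp_rot: [179.9, 0.0, 114.2]
ft_force: [-0.0, -0.2, -1.3]
finger_gap: 85.5
grip_force: 0.0
```

>>> carry_out(increments=[0,0,0,0,0,0,0.5,0,0,0,0,0,0,0.1,0,0,0,0,0,0,-0.3,0,0,0,0,0,0,-0.6,0,0,0,0,0,0,-1,0,0,0,0,0,0,-1,0,0,0,0,0,0,-1,0,0,0,0,0,0,-1,0,0,0,0,0,0,-1,0,0,0,0,0,0,-1], force=60)

```text
time: 14.15
tool_pos: [601.5, 99.6, 123.4]
tcp_rot: [-179.8, -0.0, 114.2]
ft_force: [-10.1, -4.9, 7.9]
finger_gap: 11.8
grip_force: 58.3
```

```bash
python3 - <<'E'
from bench import sense, viewer
import cv2
a=viewer.snapshot("scene")[165:315,230:420,::-1]
cv2.imwrite("pics/a4.png",cv2.resize(a,None,fx=3,fy=3,interpolation=cv2.INTER_CUBIC))
s=sense();print(s['tool_pos'],s['tcp_rot'],s['ft_force'],s['finger_gap'])
E
```

```text
[601.49572337  99.59370446 123.37123488] [-1.79786994e+02 -2.50819134e-02  1.14196634e+02] [-10.19513813  -2.98451801   8.20212901] 11.732721300927476
```

View pics/a4.png

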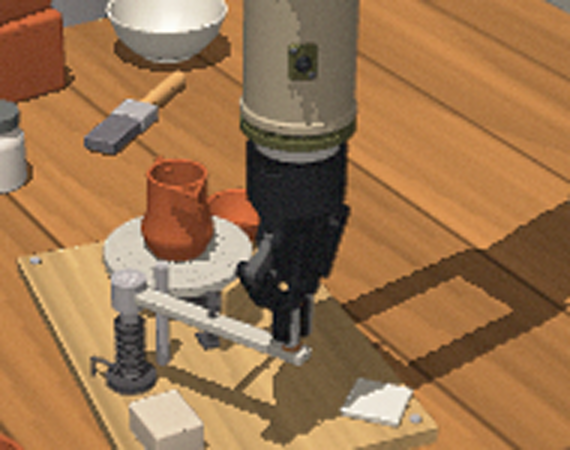

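Peg is between the fingers: its foot at about (293,348) is directly under them, and the measured radius from the pivot is 160 mm. Swinging the first 25° about the pivot.

>>> carry_out(increments=[-0.0002,-0.014,0,0,0,-0.0056,-1,-0.0015,-0.035,0,0,0,-0.0139,-1,-0.0039,-0.0557,0,0,0,-0.0222,-1,-0.0073,-0.0763,0,0,0,-0.0306,-1,-0.0119,-0.0968,0,0,0,-0.0389,-1,-0.0175,-0.1169,0,0,0,-0.0472,-1,-0.0241,-0.1368,0,0,0,-0.0556,-1,-0.0318,-0.1563,0,0,0,-0.0639,-1,-0.036,-0.1659,0,0,0,-0.0681,-1,-0.0375,-0.169,0,0,0,-0.0694,-1])

```text
time: 15.45
tool_pos: [547.6, 59.1, 123.4]
tcp_rot: [180.0, -0.0, 139.2]
ft_force: [1.9, 3.8, 0.5]
finger_gap: 11.8
grip_force: 58.5
```

>>> carry_out(increments=[-0.0002,-0.014,0,0,0,-0.0056,-1,-0.0015,-0.035,0,0,0,-0.0139,-1,-0.0039,-0.0557,0,0,0,-0.0222,-1,-0.0073,-0.0763,0,0,0,-0.0306,-1,-0.0119,-0.0968,0,0,0,-0.0389,-1,-0.0175,-0.1169,0,0,0,-0.0472,-1,-0.0241,-0.1368,0,0,0,-0.0556,-1,-0.0318,-0.1563,0,0,0,-0.0639,-1,-0.036,-0.1659,0,0,0,-0.0681,-1,-0.0375,-0.169,0,0,0,-0.0694,-1])

```text
time: 16.7
tool_pos: [514.6, -1.8, 123.4]
tcp_rot: [180.0, -0.0, 164.1]
ft_force: [-2.0, 5.1, 2.7]
finger_gap: 12.1
grip_force: 58.8
```

>>> carry_out(increments=[0,-0.003,0,0,0,-0.0014,-1,0,-0.007,0,0,0,-0.0028,-1,-0.0001,-0.0105,0,0,0,-0.0042,-1,-0.0002,-0.014,0,0,0,-0.0056,-1,-0.0003,-0.0175,0,0,0,-0.0069,-1,-0.0005,-0.021,0,0,0,-0.0083,-1,-0.0008,-0.0244,0,0,0,-0.0097,-1,-0.001,-0.0279,0,0,0,-0.0111,-1,-0.0015,-0.035,0,0,0,-0.0139,-1,-0.0015,-0.035,0,0,0,-0.0139,-1])

```text
time: 17.95
tool_pos: [511.3, -15.3, 123.4]
tcp_rot: [180.0, -0.1, 169.1]
ft_force: [-2.8, 4.8, 3.5]
finger_gap: 11.8
grip_force: 58.9
```

>>> carry_out(increments=[0,-0.003,0,0,0,-0.001,-1,0,-0.006,0,0,0,-0.002,-1,0,-0.008,0,0,0,-0.003,-1,-0.0001,-0.01,0,0,0,-0.004,-1,-0.0001,-0.01,0,0,0,-0.004,-1,-0.0001,-0.01,0,0,0,-0.004,-1,-0.0001,-0.01,0,0,0,-0.004,-1,-0.0001,-0.01,0,0,0,-0.004,-1,-0.0001,-0.01,0,0,0,-0.004,-1,-0.0001,-0.01,0,0,0,-0.004,-1])

```text
time: 19.2
tool_pos: [510.8, -17.6, 123.4]
tcp_rot: [179.8, -0.0, 170.6]
ft_force: [0.2, 11.7, 3.6]
finger_gap: 11.5
grip_force: 59.1
```

Force along the swing rose from 5 to 12 N, so the stop is touched. Adding a little more push.

>>> carry_out(increments=[0,-0.002,0,0,0,0,-1,0,-0.004,0,0,0,0,-1,0,-0.006,0,0,0,0,-1,0,-0.008,0,0,0,0,-1,0,-0.008,0,0,0,0,-1,0,-0.008,0,0,0,0,-1,0,-0.008,0,0,0,0,-1,0,-0.008,0,0,0,0,-1,0,-0.008,0,0,0,0,-1,0,-0.008,0,0,0,0,-1])

```text
time: 20.45
tool_pos: [510.7, -18.4, 123.4]
tcp_rot: [179.6, -0.0, 170.7]
ft_force: [2.0, 24.5, 2.4]
finger_gap: 12.1
grip_force: 59.7
```

```bash
python3 - <<'E'
from bench import sense, viewer
import cv2
a=viewer.snapshot("top")[165:315,240:430,::-1];b=viewer.snapshot("scene")[195:345,200:390,::-1]
cv2.imwrite("pics/a5.png",cv2.resize(cv2.hconcat([a,b]),None,fx=2.1,fy=2.1,interpolation=cv2.INTER_CUBIC))
s=sense();print(s['tool_pos'],s['tcp_rot'],s['ft_force'],s['finger_gap'])
E
```

```text
[510.71121005 -18.40632741 123.44527722] [ 1.79609629e+02 -2.17650823e-02  1.70664009e+02] [ 1.56294955 24.22569394  1.95704527] 11.803309643117268
```

View pics/a5.png

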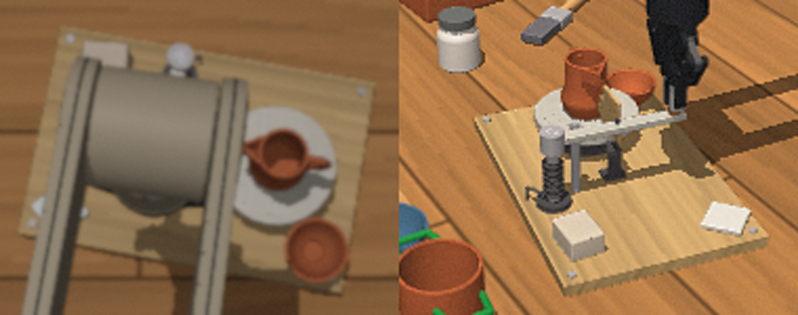

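The bar rests against the stop post (about (575,150) in the picture) with a steady 24 N. The peg is still gripped, and the jug and bystanders are unmoved.

```bash
python3 -c "
from bench import order
print(order.hand_in())"
```

```text
the job is handed in; nothing more can be done
None
```

Job handed in at about 20.5 s: the jug's spout faces the pointer (under 1° off by my measurement) and is released, and the robot is holding the gauge arm's peg against the stop with about 24 N; the last pictures show the loose pots and tools near the station where they were.

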